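# Wind the worm-driven banding wheel on to its next index slot and lock it

## Task

The banding wheel has stopped between two of its six divisions. Stand the steel locking pin in the bush of the index post and wind the crank clockwise, seen from the crank's end, until the pin has dropped fully home in the next slot and the slot's jaw, which sets the true division, bears firmly on it; stop as soon as you feel the crank stiffen, for the pin must not be strained. Leave the grey vase standing in the middle of the wheel and everything else on the bench where it is.

Things in the scene. Friction and masses are not known exactly. Their poses are not given: they have to be found in the camera images.
- base: Indexing banding wheel: worm-driven decorating turntable on a grey iron base fixed to the bench. Origin on the bench top under the wheel's axis; x, y horizontal, z up. Base plate 230 x 290 x 12 mm, y -130 to +160. It carries the aluminium wheel head (180 mm across, top 112 mm above the bench), the steel index ring under the head, and the worm shaft with its crank on the -y side.
- wheel_centre (a point): Centre of the top face of the wheel head, on its axis, 112 mm above the bench. The vase stands here.
- ring_centre (a point): Centre of the index ring's flat top, 100 mm above the bench, radius 124 mm. 6 radial slots 12 mm deep, 60 deg apart at 108 mm radius, 18 mm long radially. The side of each that comes last to the bush is a dark steel jaw, hand-set: slots are 11.5 to 19.5 mm wide. Ring clamped at any angle: no reading gives its slots or jaws. The next slot starts 25 to 50 deg short of the bush.
- crank (a joint): Crank angle, rad, clockwise positive seen from the crank's end (looking along base +y); 0 = handle up; counts whole turns; starts at -2 to 2. 30:1 worm: one turn moves ring and wheel 12 deg anticlockwise from above, 5 turns make a division. It stays where left. It needs about 2 N at the handle when free; once a jaw bears on the pin, about 0.16 N more for each N on the pin.
- crank_axis (a point): Point on the crank's axis level with the grip point of its handle: 60 mm to -x and 195 mm to -y of the base's origin, 65 mm above the bench. The axis runs along the base's y.
- crank_grip (a point): Grip point of the crank handle: black plastic spinner 18 mm diameter, from 26 mm beyond this point to 40 mm on the arm side (base +y), parallel to the crank's axis, free to spin on its own pin. It goes round a vertical circle of 22 mm radius about crank_axis: at angle a it lies 22 sin a to the base's +x and 22 cos a up. Steel arm 15 mm wide, 41 to 49 mm to +y of it.
- bush_top (a point): Centre of the upper mouth of the pin bush: a plain vertical 11.4 mm hole through the 20 mm thick arm of the dark steel index post. 122 mm above the bench, 108 mm to the base's +y from the wheel's axis. The lower mouth is 2 mm above the ring. z up.
- pin: Loose steel locking pin, 0.12 kg; origin at the centre of its tip, z up along it. Shank 10 mm diameter, 32 mm long, 5 mm nose tapering to 6 mm; collar 20 mm diameter, 5 mm thick; knurled head 16 mm diameter, 37 to 67 mm from the tip. In the bush it rides on the ring, tip 22 mm below bush_top; over a slot it falls 10 mm by its own weight and is home when the collar sits on the bush.
- pin_rest: Fixed jarrah block, 70 x 70 x 34 mm, origin under its centre, with one 12 mm hole in the middle, 24 mm deep, in which the pin stands upright at the start.
- vase: Glazed grey vase, 86 mm across, 100 mm tall, 0.45 kg, standing loose in the middle of the wheel head and turning with it; origin under its foot.
- caliper: Bystander: yellow plastic vernier caliper lying flat, 170 mm long.
- paddle: Bystander: wooden paddle lying flat, 275 mm long.
- rib: Bystander: flat wooden rib, 76 mm, lying flat.
- brush: Bystander: brush lying flat, 190 mm long.
- glaze_jar: Bystander: white lidded jar, 68 mm across, 85 mm tall.
- cup: Bystander: terracotta cup, 72 mm across, 75 mm tall.

How it is judged (in metres and radians):
At the end, for the whole second after the job is handed in: The pin is upright and home in the next slot: tip at least 30 mm below the bush top and within 4 mm of its axis, crank past +11 rad. The slot jaw bears on it with over 3 N. Crank and pin at rest; the vase upright within 12 mm of the wheel centre (z of pin in the frame of bush_top below -0.03 m and horizontal distance between pin and bush_top below 0.004 m and angle between pin's own z axis and vertical below 0.12 rad and contact force between pin and base above 3 N and value of joint crank above 11 rad and velocity of joint crank between -0.05 and 0.05 rad/s and horizontal distance between vase and wheel_centre below 0.012 m and angle between vase's own z axis and vertical below 0.05 rad and linear speed of pin below 0.01 m/s); the robot touches nothing.
It fails at once if the pin is strained against the ring: more than 40 N between pin and banding wheel (contact force between pin and base above 40 N).
It fails at once if the vase is pushed off centre by 15 mm or tipped (horizontal distance between vase and wheel_centre above 0.015 m or angle between vase's own z axis and vertical above 0.2 rad).
It fails at once if a bystander is moved by more than 20 mm (distance of any of caliper, paddle, rib, brush, glaze_jar, cup from where it was at the start of the episode above 0.02 m).
It also fails if it takes over 72 s, if anything falls off the work surface, if the arm or the gripper's body presses on something with over 40 N, if the wrist force passes 120 N, or if a joint passes its speed limit or range.

## Robot

A 6-joint arm with a two-finger parallel gripper is mounted at the origin on the work surface. World frame = base frame: x ahead of the robot, y to its left, z up, the work surface at z = 0. Lengths are in m, angles in degrees, forces in N, time in s.
With the tool pointing down it reaches from about 0.375 to 0.9 m from the base axis. Payload 3.1 kg.
Tool frame: the origin (TCP) lies between the finger pads; the fingertips stand 11 mm ahead of it and the grasp point (between the pads) lies 8 mm behind it; z points along the fingers, y is the line along which they close (so a half turn about z gives the same grasp; the last joint's range is limited). The gripper opens to 87 mm and grips with 3 to 60 N. Pads are 19 mm wide; open, the fingers measure 117 mm over their backs; the gripper's body (75 mm by 190 mm) begins 51 mm behind the grasp point.
Start: joints at [53.142, 30.224, 82.088, -0, 67.689, -10.227], TCP at [0.28, 0.559, 0.234] pointing down, gripper open.
Joint ranges: [-176.69, 176.69], [-43.24, 126.21], [12.49, 139.97], [-82, 262], [0, 151.66], [-163.58, 163.58]. Speed limits (degrees/s): [159.86, 159.86, 180, 180, 180, 180].

## Interface

Orientations are given as a 3x3 rotation matrix whose columns are the frame's x, y, z axes.
In Python, from rig import bot gives the robot as it stands.
- The arm moves only by the tool apply_moves, never from a script. Its argument "steps" is a list that holds one entry, the list of rows, each a list of 7 numbers: the shift along the tool's x, y, z in cm, then the turn, a rotation vector about the tool's x, y, z in degrees, then the gripper command: -1 is shut, 1 is fully open, values between are in proportion. In form: [[[dx, dy, dz, rx, ry, rz, jaw], ...]]. A call has 1 to 20 rows; each row is the pose to reach, as a shift and turn from the pose commanded when the call began, along the tool's axes at that moment; what a row does not reach only later rows make up. A row lasts 1/8 s, in which the tool goes at most 62.5 mm and 10.7 degrees, less where a joint would pass 70% of its speed; a pose out of reach is approached as far as the arm can. A call with a gripper value outside its range is refused whole. The fingers move at their own pace and stop on an object; the grip force is fixed at half the most. Time passes only in rows, so rows that repeat a pose let the fingers close. It gives the time, the measured TCP pose, the force, the opening and the grip force at its end, in the units of the state.
- bot.read_state(): the state, without advancing time (a new reading comes with each control period).
- bot.capture(name): name is "scene" or "side" or "wrist"; returns the picture (384x512x3 uint8, blue, green, red); there is no depth.
- bot.camera_model(name): a dict with "intrinsics" (3x3 intrinsics, pixels), "R" (3x3) and "t" (3): a world point X has camera coordinates R X + t. Camera axes: x right, y down, z forward; pixel columns grow to the right and rows downward; lengths in m; the calibration is good to about 2 mm. A picture is of the moment at which its call begins: read the wrist's pose just before it. camera_model takes no time and is no camera call; for the wrist camera it gives the pose at the moment of the call.
- bot.hand_in(): hands the job in; it is judged then, once.
The state is a dict: "time_s": time; "joint_positions": joint angles; "qvel": joint speeds; "tau": joint torques, N m; "position": TCP position; "tcp_rot": TCP orientation; "force": force on the tool from outside, world axes, zero at the start; "moment": the same for the moment, N m; "opening": opening from 0.0 (shut) to 1.0 (fully open); "grasp_force": force on a finger pad.
Only numpy, scipy, OpenCV 4.12 (cv2) and the standard library are available. Lean on these libraries where they do the work, as an engineer would, in place of code of your own. Each camera call takes 0.05 s, during which the arm holds its last target. There are 200 camera calls.

## Working session

There is one attempt and no reset: what is moved stays moved. The work goes in short steps, Python scripts to look and compute and a tool call to move; the robot and the scene stay as the last step left them, time stands still between calls to the robot, and variables do not carry over. Pictures are saved under pics/ and viewed, at most 10 in all, crops included, and the job is handed in when it is done.

Besides the shell and the picture viewer there is one more tool, called after ">>>" by a JSON object that holds its "name" and its "arguments", one argument or row to a line. apply_moves: Moves the arm, as the interface text tells. Its arguments: {"type":"object","properties":{"steps":{"type":"array","items":{"type":"array","items":{"type":"array","items":{"type":"number"}}}}},"required":["steps"]}

```bash
mkdir -p pics; python3 - <<'E'
from rig import bot
import cv2,numpy as np
s=bot.read_state();print(s['time_s'],s['position'],s['tcp_rot'],s['force'],s['opening'])
for n in ['scene','side','wrist']:
    im=bot.capture(n);cv2.imwrite(f'pics/{n}0.png',im);c=bot.camera_model(n);print(n,np.round(c['intrinsics'],1).tolist(),np.round(c['R'],3).tolist(),np.round(c['t'],3))
a=cv2.imread('pics/scene0.png');b=cv2.imread('pics/side0.png')
cv2.imwrite('pics/s0.png',cv2.resize(a,(800,600),interpolation=cv2.INTER_CUBIC))
cv2.imwrite('pics/d0.png',cv2.resize(b,(800,600),interpolation=cv2.INTER_CUBIC))
E
```

```text
0.0 [0.27970723 0.55813183 0.23258479] [[-8.93892544e-01  4.48279486e-01 -1.27366304e-03]
 [ 4.48281144e-01  8.93890967e-01 -1.71917837e-03]
 [ 3.67843491e-04 -2.10771985e-03 -9.99997711e-01]] [ 0.63772291  0.13736546 -0.26455906] 1.0005228508083452
scene [[394.4, 0.0, 253.7], [0.0, 394.4, 196.6], [0.0, 0.0, 1.0]] [[-0.349, 0.937, 0.019], [0.565, 0.227, -0.793], [-0.747, -0.266, -0.609]] [ 0.191 -0.219  1.472]
side [[435.2, 0.0, 266.8], [0.0, 435.2, 190.2], [0.0, 0.0, 1.0]] [[0.961, -0.278, 0.006], [-0.197, -0.697, -0.69], [0.196, 0.661, -0.724]] [-0.525  0.168  1.383]
wrist [[284.8, 0.0, 255.7], [0.0, 284.8, 190.8], [0.0, 0.0, 1.0]] [[0.449, 0.893, -0.001], [0.866, -0.435, 0.247], [0.22, -0.112, -0.969]] [-0.623 -0.03   0.389]
```

View pics/s0.png

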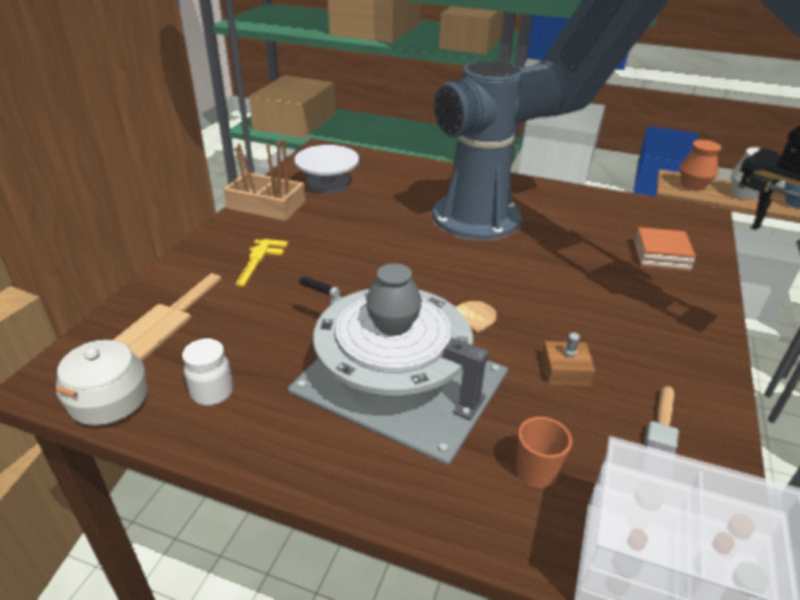

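View pics/d0.png

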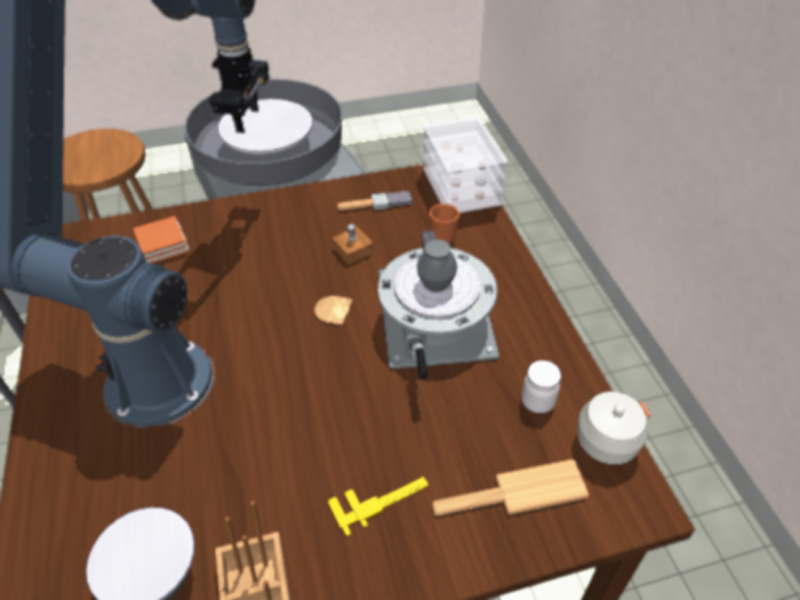

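```bash
python3 - <<'E'
import cv2
a=cv2.imread('pics/scene0.png');b=cv2.imread('pics/side0.png')
cv2.imwrite('pics/s1.png',cv2.resize(a[165:295,185:405],None,fx=3.6,fy=3.6,interpolation=cv2.INTER_CUBIC))
cv2.imwrite('pics/d1.png',cv2.resize(b[135:240,205:325],None,fx=5.5,fy=5.5,interpolation=cv2.INTER_CUBIC))
E
```

```text
(no output)
```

View pics/s1.png

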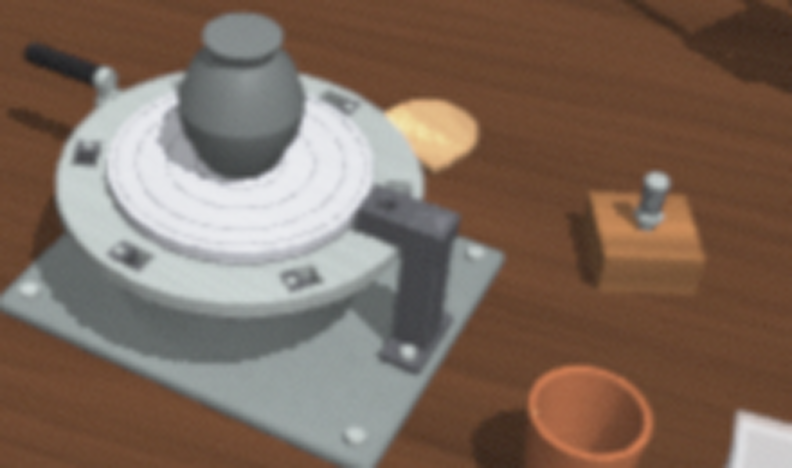

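View pics/d1.png

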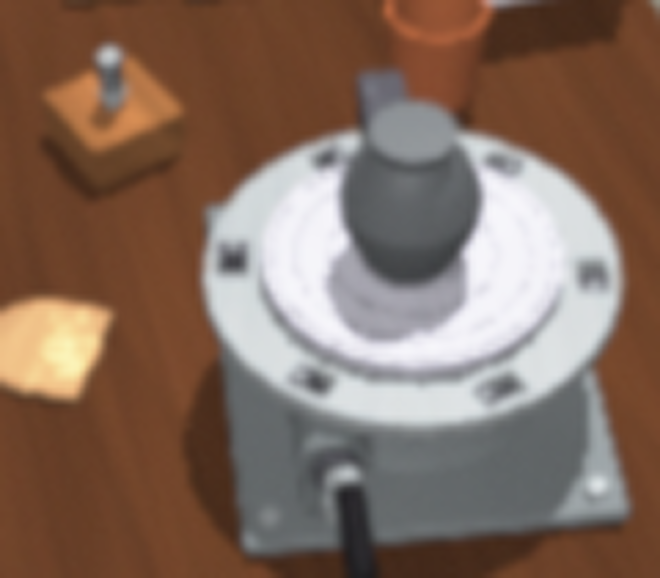

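```bash
cat > h.py <<'E'
import numpy as np
from rig import bot
def proj(c,X):
    p=(c['R']@np.atleast_2d(X).T+np.array(c['t']).reshape(3,1)); q=np.array(c['intrinsics'])@p; return (q[:2]/q[2]).T
def Rz(a): return np.array([[np.cos(a),-np.sin(a),0],[np.sin(a),np.cos(a),0],[0,0,1]])
E
python3 - <<'E'
from h import *
from scipy.optimize import least_squares
S=bot.camera_model('scene');D=bot.camera_model('side')
so=lambda u,v:np.array([u/3.6+185-.4,v/3.6+165-.4]);do=lambda u,v:np.array([u/5.5+205-.4,v/5.5+135-.4])
t=np.linspace(0,2*np.pi,721)
ring=np.c_[124*np.cos(t),124*np.sin(t),100+0*t]/1e3
head=np.c_[90*np.cos(t),90*np.sin(t),112+0*t]/1e3
def res(p,names=False):
    W=lambda X:np.atleast_2d(np.array(X))@Rz(p[2]).T+[p[0],p[1],0]
    r=[]
    P=lambda c,X:proj(c,W(X))[0]
    r+=list(P(S,[.115,-.13,.012])-so(0,300));r+=list(P(S,[-.115,.16,.012])-so(503,257))
    r+=list(P(D,[-.115,-.13,.012])-do(245,546));r+=list(P(D,[.115,-.13,.012])-do(630,515))
    r+=list(P(S,[0,.108,.122])-so(392,203))
    q=proj(S,W(ring));r+=[q[:,0].min()-so(57,0)[0],q[:,0].max()-so(424,0)[0]]
    q=proj(S,W(head));r+=[q[:,0].min()-so(107,0)[0],q[:,0].max()-so(374,0)[0]]
    q=proj(D,W(ring));r+=[q[:,0].min()-do(203,0)[0],q[:,0].max()-do(623,0)[0],q[:,1].max()-do(0,412)[1]]
    a=p[3];g=np.array([-.06+.022*np.sin(a),-.195,.065+.022*np.cos(a)])
    r+=list(P(S,g+[0,-.026,0])-so(33,52));r+=list(P(S,g+[0,.04,0])-so(95,75))
    r+=list(P(D,g+[0,.04,0])-do(345,485));r+=list(P(D,g+[0,-.026,0])-np.array([270.,237]))
    return np.array(r)
for a0 in(-1.5,0,1.5):
    f=least_squares(res,[.6,.1,0,a0],loss='soft_l1',x_scale=[.1,.1,.1,1]);print(f.cost,f.x,np.degrees(f.x[2]));
    print(np.round(f.fun,1))
p=f.x
def rp(q):
    r=[]
    for z,s,d in((.077,so(657,180),do(109,53)),(.0445,so(649,216),do(113,103))):
        r+=list(proj(S,[q[0],q[1],z])[0]-s)+list(proj(D,[q[0],q[1],z])[0]-d)
    return r
f=least_squares(rp,[.5,.3]);print(f.x,np.round(f.fun,1))
E
```

```text
8.556365464009176 [ 0.59374116  0.00954308 -0.16808812  0.08423401] -9.630740032734233
[-1.4 -0.3  1.5 -1.  -0.1 -0.7  0.3 -1.1 -1.2  0.2  0.2  0.2  0.2  0.4
  0.7 -0.2  1.6 -0.1 -0.5  2.2  0.4  0.4  0.1  0.2  3.1]
8.556365463995094 [ 0.59374115  0.00954308 -0.16808828  0.08423707] -9.630749135298313
[-1.4 -0.3  1.5 -1.  -0.1 -0.7  0.3 -1.1 -1.2  0.2  0.2  0.2  0.2  0.4
  0.7 -0.2  1.6 -0.1 -0.5  2.2  0.4  0.4  0.1  0.2  3.1]
8.55636546393842 [ 0.59374116  0.00954308 -0.16808818  0.08423511] -9.630743233788534
[-1.4 -0.3  1.5 -1.  -0.1 -0.7  0.3 -1.1 -1.2  0.2  0.2  0.2  0.2  0.4
  0.7 -0.2  1.6 -0.1 -0.5  2.2  0.4  0.4  0.1  0.2  3.1]
[0.46453651 0.27478821] [-0.2 -0.3  0.3  0.1 -0.4 -0.7  0.1 -2.3]
```

>>> {"name": "apply_moves", "arguments": {
  "steps": [
    [[-49.5,-24.7,-3.6,0,0,73,1],[-49.5,-24.7,-3.6,0,0,73,1],[-49.5,-24.7,-3.6,0,0,73,1],[-49.5,-24.7,-3.6,0,0,73,1],[-49.5,-24.7,-3.6,0,0,73,1],[-49.5,-24.7,-3.6,0,0,73,1],[-49.5,-24.7,-3.6,0,0,73,1],[-49.5,-24.7,-3.6,0,0,73,1],[-49.5,-24.7,-3.6,0,0,73,1],[-49.5,-24.7,-3.6,0,0,73,1],[-49.5,-24.7,-3.6,0,0,73,1],[-49.5,-24.7,-3.6,0,0,73,1]]
  ]
}}

```text
time_s: 1.65
position: [0.6106, 0.1174, 0.2692]
tcp_rot: [[0.166, 0.986, -0.001], [0.986, -0.166, 0.0], [0.0, -0.002, -1.0]]
force: [0.5, 0.4, -0.2]
opening: 1.0
grasp_force: 0.0
```

```bash
python3 - <<'E'
from h import *
import cv2,pickle
c=bot.camera_model('wrist');s=bot.read_state();im=bot.capture('wrist');cv2.imwrite('pics/w1.png',im);pickle.dump(c,open('w1.pkl','wb'))
print(s['time_s'],s['position'],s['tcp_rot'],s['joint_positions'])
p=[.5937,.0095];Y=-.168
for X in([0,.108,.122],[0,0,.112],[.1,.04,.1]):print(proj(c,Rz(Y)@X+[*p,0]))
cv2.imwrite('pics/w1b.png',cv2.resize(im,(800,600),interpolation=cv2.INTER_CUBIC))
E
```

```text
1.65 [0.61064067 0.11736216 0.26924483] [[ 1.65561319e-01  9.86198373e-01 -1.48930958e-03]
 [ 9.86199497e-01 -1.65561051e-01  3.01920701e-04]
 [ 5.11820453e-05 -1.51874274e-03 -9.99998845e-01]] [5.87622427e-01 2.79193961e+01 8.01650814e+01 1.91081594e-02
 7.20006727e+01 1.01115463e+01]
[[256.99303214 183.11662132]]
[[256.80736404 269.00888261]]
[[339.6927054  234.15794914]]
```

View pics/w1b.png

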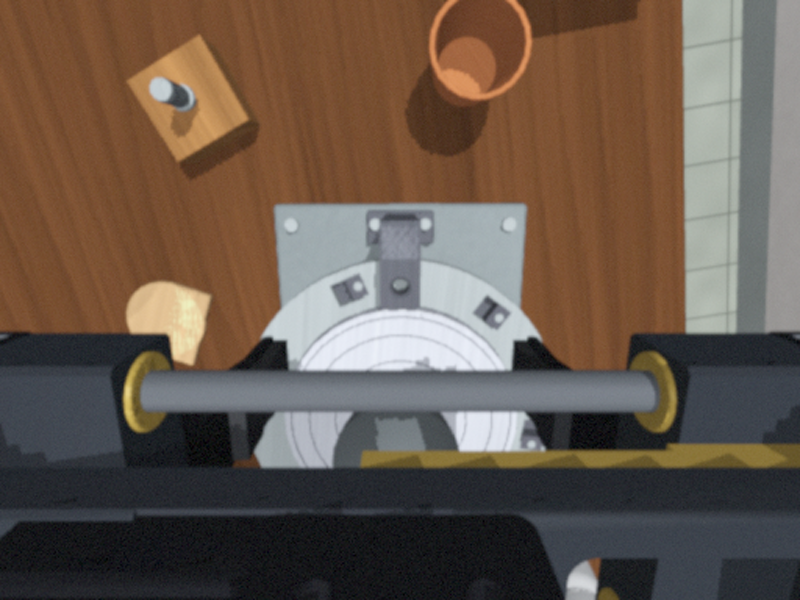

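```bash
python3 - <<'E'
import cv2,numpy as np
im=cv2.imread('pics/w1.png')
z=lambda r:cv2.resize(r,None,fx=5,fy=5,interpolation=cv2.INTER_CUBIC)
cv2.imwrite('pics/w1c.png',np.vstack([z(im[165:225,220:360]),z(im[30:90,80:220])]))
E
```

```text
(no output)
```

View pics/w1c.png

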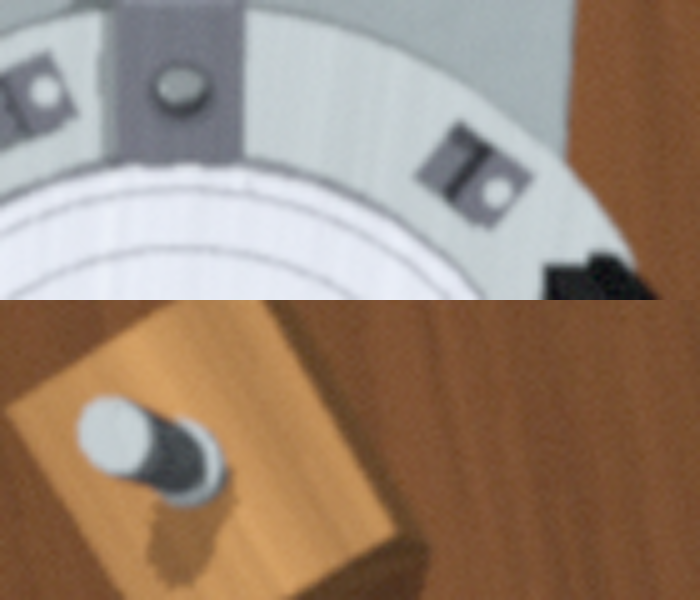

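```bash
cat >> h.py <<'E'
def ray(c,uv,z):
    d=c['R'].T@np.linalg.inv(np.array(c['intrinsics']))@[*uv,1.]; C=-np.array(c['R']).T@np.array(c['t']); return C+d*(z-C[2])/d[2]
E
python3 - <<'E'
from h import *
import pickle
c=pickle.load(open('w1.pkl','rb'))
o=np.array([.5937,.0095,0]);Y=-.168
b=ray(c,(255.8,182.6),.122);print('bush',b,'model',Rz(Y)@[0,.108,.122]+o)
print('pin',ray(c,(102.6,57),.077),ray(c,(117,62),.047))
ctr=b-Rz(Y)@[0,.108,0];print(ctr)
for u,v in((438,147),(474,170),(490,145),(462,195)):
    q=Rz(-Y)@(ray(c,(220+u/5-.4,165+v/5-.4),.1)-ctr);print(u,v,np.hypot(*q[:2]),'deg short',np.degrees(np.arctan2(q[0],q[1])))
E
```

```text
bush [0.61059022 0.11675265 0.122     ] model [0.61175877 0.11597949 0.122     ]
pin [0.46466436 0.27623149 0.077     ] [0.46649854 0.27610224 0.047     ]
[0.59253145 0.01027316 0.122     ]
438 147 0.10767911124388664 deg short 33.73824540328641
474 170 0.10836214276990448 deg short 39.186056092041866
490 145 0.11521012365726156 deg short 38.600115840171924
462 195 0.10207003586424049 deg short 40.26153897535347
```

>>> {"name": "apply_moves", "arguments": {
  "steps": [
    [[13.2,-17.0,8,0,0,0,0.4],[13.2,-17.0,13,0,0,0,0.4],[13.2,-17.0,13,0,0,0,0.4],[13.2,-17.0,13,0,0,0,0.4],[13.2,-17.0,13,0,0,0,0.4],[13.2,-17.0,17,0,0,0,0.4],[13.2,-17.0,19,0,0,0,0.4],[13.2,-17.0,20.9,0,0,0,0.4],[13.2,-17.0,20.9,0,0,0,0.4],[13.2,-17.0,20.9,0,0,0,-1],[13.2,-17.0,20.9,0,0,0,-1],[13.2,-17.0,20.9,0,0,0,-1],[13.2,-17.0,20.9,0,0,0,-1],[13.2,-17.0,20.9,0,0,0,-1],[13.2,-17.0,20.9,0,0,0,-1]]
  ]
}}

```text
time_s: 3.58
position: [0.4658, 0.2746, 0.0606]
tcp_rot: [[0.168, 0.986, -0.001], [0.986, -0.168, -0.0], [-0.0, -0.001, -1.0]]
force: [-1.0, 0.5, 1.9]
opening: 0.177
grasp_force: 29.5
```

>>> {"name": "apply_moves", "arguments": {
  "steps": [
    [[0,0,-5,0,0,0,-1],[0,0,-9,0,0,0,-1],[-4,5,-14,0,0,0,-1],[-8,10,-14,0,0,0,-1],[-12,15,-14,0,0,0,-1],[-13.15,17.0,-14,0,0,0,-1],[-13.15,17.0,-14,0,0,0,-1],[-13.15,17.0,-14,0,0,0,-1],[-13.15,17.0,-14,0,0,0,-1],[-13.15,17.0,-14,0,0,0,-1]]
  ]
}}

```text
time_s: 4.82
position: [0.6111, 0.1175, 0.2005]
tcp_rot: [[0.166, 0.986, -0.001], [0.986, -0.166, 0.0], [-0.0, -0.001, -1.0]]
force: [0.3, 0.0, -1.1]
opening: 0.173
grasp_force: 29.9
```

```bash
python3 - <<'E'
from h import *
import cv2
ims={}
T=bot.read_state();print(T['position'],T['tcp_rot'][:,2],T['force'])
b=np.array([.611,.1165,.122]);t=T['position']+.0506*T['tcp_rot'][:,2]
z=lambda r:cv2.resize(r,(400,300),interpolation=cv2.INTER_CUBIC)
out=[]
for n in('wrist','scene','side'):
    c=bot.camera_model(n);im=bot.capture(n);cv2.imwrite(f'pics/p_{n}.png',im)
    u=proj(c,b)[0];v=proj(c,t)[0];print(n,'bush',u,'tip',v)
    x,y=(u+v)/2; x=int(x-40);y=int(y-30);print('crop',x,y); out.append(z(im[y:y+60,x:x+80]))
cv2.imwrite('pics/p.png',np.vstack([np.hstack(out[:2]),np.hstack([out[2],out[2]*0])]))
E
```

```text
[0.61111713 0.11754388 0.20049583] [-6.78463863e-04  2.14748836e-05 -9.99999770e-01] [ 0.25781832  0.02924084 -1.05568536]
wrist bush [255.64423985 201.00416255] tip [255.48674401 210.20965793]
crop 215 175
scene bush [292.59074354 221.03124744] tip [294.00166264 211.85419613]
crop 253 186
side bush [275.57401543 155.71052201] tip [275.67840878 149.34467849]
crop 235 122
```

View pics/p.png

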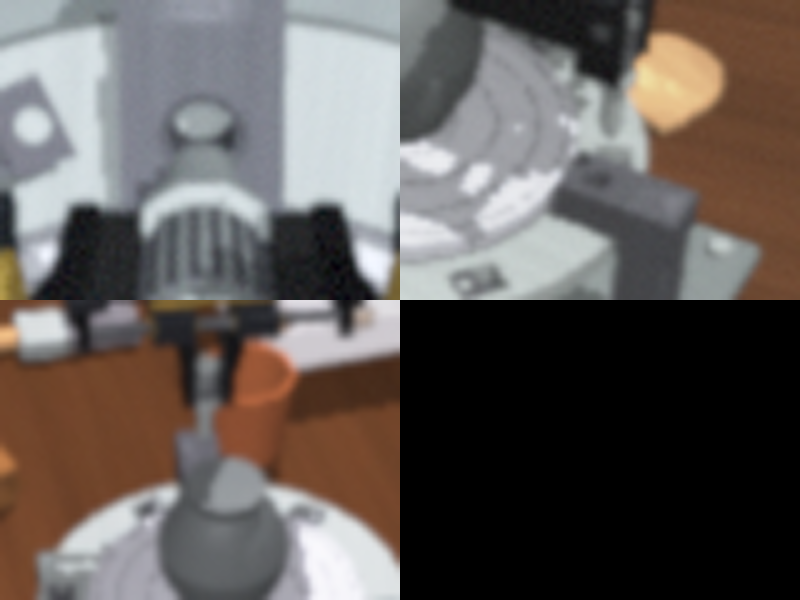

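```bash
python3 - <<'E'
from h import *
s=bot.read_state();c=bot.camera_model('wrist');R=s['tcp_rot'];P=s['position']
print('bush wrist',ray(c,(255.2,199.0),.122))
b=ray(c,(255.2,199.0),.122);print('bush rel tcp, tool',R.T@(b-P))
t=np.linspace(0,2*np.pi,181)
for d in(-.001,0,.001,.002):
  o=[]
  for h,r in((0,.003),(.005,.005),(.032,.010),(.037,.010),(.037,.008)):
    X=np.c_[d+r*np.cos(t),r*np.sin(t),np.full(181,.0506-h)]
    q=proj(c,X@R.T+P);o.append(((q[:,1].min()+.4-175)*5).round(1));
  q=q;o.append(((q[:,0].min()+.4-215)*5,(q[:,0].max()+.4-215)*5))
  print(d,o)
E
```

```text
bush wrist [0.61148659 0.1178225  0.122     ]
bush rel tcp, tool [ 0.00064168 -0.00026576  0.07867955]
-0.001 [np.float64(165.1), np.float64(162.4), np.float64(189.4), np.float64(202.5), np.float64(218.0), (np.float64(139.58670315291727), np.float64(268.894985704099))]
0 [np.float64(158.7), np.float64(155.8), np.float64(181.8), np.float64(194.8), np.float64(210.3), (np.float64(139.48669128157576), np.float64(268.9763479212701))]
0.001 [np.float64(152.2), np.float64(149.2), np.float64(174.2), np.float64(187.0), np.float64(202.5), (np.float64(139.38639845766744), np.float64(269.05793870879705))]
0.002 [np.float64(145.8), np.float64(142.6), np.float64(166.6), np.float64(179.1), np.float64(194.8), (np.float64(139.28582349564948), np.float64(269.13975903121724))]
```

>>> {"name": "apply_moves", "arguments": {
  "steps": [
    [[0,0,1.5,0,0,0,-1],[0,0,2.3,0,0,0,-1],[0,0,2.6,0,0,0,-1],[0,0,2.9,0,0,0,-1],[0,0,3.1,0,0,0,-1],[0,0,3.3,0,0,0,-1],[0,0,3.3,0,0,0,-1]]
  ]
}}

```text
time_s: 5.85
position: [0.6118, 0.1158, 0.1678]
tcp_rot: [[0.167, 0.986, -0.0], [0.986, -0.167, -0.001], [-0.001, -0.0, -1.0]]
force: [-2.2, -3.2, 2.4]
opening: 0.171
grasp_force: 29.9
```

>>> {"name": "apply_moves", "arguments": {
  "steps": [
    [[-0.1,0,0.1,0,0,0,-1],[-0.1,0,0.3,0,0,0,-1],[-0.1,0,0.6,0,0,0,-1],[-0.1,0,0.9,0,0,0,-1],[-0.1,0,1.2,0,0,0,-1],[-0.1,0,1.4,0,0,0,-1],[-0.1,0,1.4,0,0,0,-1]]
  ]
}}

```text
time_s: 6.72
position: [0.6112, 0.1152, 0.1528]
tcp_rot: [[0.167, 0.986, -0.002], [0.986, -0.167, -0.001], [-0.001, -0.002, -1.0]]
force: [-3.6, -4.5, -0.4]
opening: 0.168
grasp_force: 29.9
```

>>> {"name": "apply_moves", "arguments": {
  "steps": [
    [[-0.1,0,0,0,0,0,1],[-0.1,0,0,0,0,0,1],[-0.1,0,0,0,0,0,1],[-0.1,0,-4,0,0,0,1],[-0.1,0,-9,0,0,0,1],[-0.1,0,-13,0,0,0,1],[-3,-0.5,-13,0,0,0,1],[-9,-1.5,-13,0,0,0,1],[-15,-3,-13,0,0,0,1],[-21,-4.5,-13,0,0,0,1],[-27,-5.9,-13,0,0,0,1],[-30.2,-5.9,-10,0,0,0,1],[-30.2,-5.9,-5,0,0,0,1],[-30.2,-5.9,-5,0,0,0,1],[-30.2,-5.9,-5,0,0,0,1],[-30.2,-5.9,-5,0,0,0,1]]
  ]
}}

```text
time_s: 8.72
position: [0.5047, -0.1725, 0.2056]
tcp_rot: [[0.166, 0.986, 0.004], [0.986, -0.166, -0.002], [-0.001, 0.004, -1.0]]
force: [0.8, -0.7, -0.0]
opening: 1.0
grasp_force: 0.0
```

```bash
python3 - <<'E'
from h import *
import cv2
T=bot.read_state();print(T['time_s'],T['position'],T['tcp_rot'][:,1],T['force'])
o=np.array([.5933,.0095,0]);Y=-.168
z=lambda r:cv2.resize(r,(400,300),interpolation=cv2.INTER_CUBIC)
out=[]
for n,(w,h) in(('wrist',(320,240)),('scene',(80,60)),('side',(80,60)),('scene',(80,60))):
    c=bot.camera_model(n);im=bot.capture(n)
    g=np.array([-.06,-.195,.087]) if len(out)<3 else np.array([0,.108,.14])
    u=proj(c,Rz(Y)@g+o)[0]; x=max(0,int(u[0]-w/2));y=max(0,int(u[1]-h/2)); x=min(x,512-w);y=min(y,384-h)
    print(n,u,'crop',x,y,[proj(c,Rz(Y)@(g+[0,d,0])+o)[0].round(1).tolist() for d in(-.026,.04)]); out.append(z(im[y:y+h,x:x+w]))
cv2.imwrite('pics/q.png',np.vstack([np.hstack(out[:2]),np.hstack(out[2:])]))
E
```

```text
8.725 [ 0.50465183 -0.17245204  0.20558443] [ 0.98609207 -0.16614813  0.00415143] [ 0.76811101 -0.66063421 -0.0414543 ]
wrist [251.94553242 188.98993267] crop 91 68 [[252.0, 214.3], [251.8, 147.7]]
scene [201.66827449 180.9208719 ] crop 161 150 [[194.1, 178.1], [213.6, 185.4]]
side [268.46870808 233.26604035] crop 228 203 [[269.5, 240.2], [267.0, 223.0]]
scene [292.95295046 215.1052346 ] crop 252 185 [[282.8, 211.3], [309.1, 221.1]]
```

View pics/q.png

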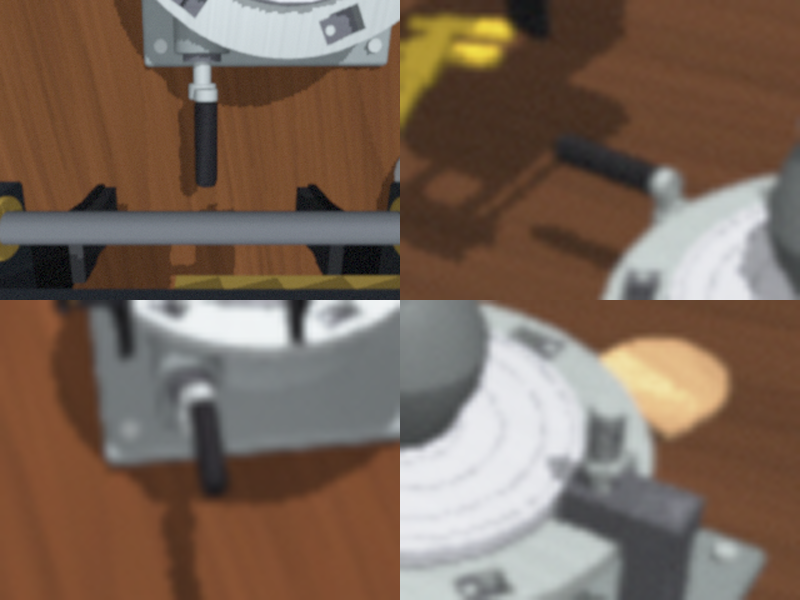

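>>> {"name": "apply_moves", "arguments": {
  "steps": [
    [[-0.3,0,6,0,0,0,0.5],[-0.3,0,9,0,0,0,0.5],[-0.3,0,11.5,0,0,0,0.5],[-0.3,0,12.7,0,0,0,0.5],[-0.3,0,12.7,0,0,0,0.5],[-0.3,0,12.7,0,0,0,-1],[-0.3,0,12.7,0,0,0,-1],[-0.3,0,12.7,0,0,0,-1],[-0.3,0,12.7,0,0,0,-1],[-0.3,0,12.7,0,0,0,-1],[-0.3,0,12.7,0,0,0,-1]]
  ]
}}

```text
time_s: 10.3
position: [0.5034, -0.1755, 0.0767]
tcp_rot: [[0.168, 0.986, 0.002], [0.986, -0.168, -0.001], [-0.0, 0.002, -1.0]]
force: [2.3, 0.9, 0.6]
opening: 0.194
grasp_force: 30.0
```

>>> {"name": "apply_moves", "arguments": {
  "steps": [
    [[0,0.4,0.08,0,0,0,-1],[0,0.82,0.25,0,0,0,-1],[0,1.48,0.8,0,0,0,-1],[0,1.89,1.55,0,0,0,-1],[0,1.97,2.41,0,0,0,-1],[0,1.97,2.41,0,0,0,-1]]
  ]
}}

```text
time_s: 11.05
position: [0.5231, -0.1788, 0.0517]
tcp_rot: [[0.168, 0.986, 0.002], [0.986, -0.168, -0.0], [-0.0, 0.002, -1.0]]
force: [6.1, 1.2, -2.9]
opening: 0.187
grasp_force: 30.0
```

>>> {"name": "apply_moves", "arguments": {
  "steps": [
    [[0,-0.25,0.82,0,0,0,-1],[0,-0.8,1.48,0,0,0,-1],[0,-1.55,1.89,0,0,0,-1],[0,-2.41,1.97,0,0,0,-1],[0,-2.41,1.97,0,0,0,-1]]
  ]
}}

```text
time_s: 11.68
position: [0.4973, -0.1745, 0.0331]
tcp_rot: [[0.167, 0.986, -0.001], [0.986, -0.167, -0.0], [-0.0, -0.001, -1.0]]
force: [1.4, 1.4, 4.2]
opening: 0.192
grasp_force: 30.0
```

>>> {"name": "apply_moves", "arguments": {
  "steps": [
    [[0,-0.72,-0.3,0,0,0,-1],[0,-1.38,-0.85,0,0,0,-1],[0,-1.79,-1.61,0,0,0,-1],[0,-1.87,-2.46,0,0,0,-1],[0,-1.62,-3.28,0,0,0,-1],[0,-1.07,-3.94,0,0,0,-1],[0,-0.32,-4.35,0,0,0,-1],[0,0.54,-4.43,0,0,0,-1],[0,1.36,-4.18,0,0,0,-1],[0,2.02,-3.63,0,0,0,-1],[0,2.43,-2.88,0,0,0,-1],[0,2.51,-2.02,0,0,0,-1],[0,2.26,-1.2,0,0,0,-1],[0,1.71,-0.54,0,0,0,-1],[0,0.96,-0.13,0,0,0,-1],[0,0.1,-0.05,0,0,0,-1]]
  ]
}}

```text
time_s: 13.68
position: [0.4995, -0.1749, 0.0328]
tcp_rot: [[0.168, 0.986, 0.002], [0.986, -0.168, -0.001], [-0.0, 0.002, -1.0]]
force: [5.2, 1.9, 5.3]
opening: 0.193
grasp_force: 30.0
```

>>> {"name": "apply_moves", "arguments": {
  "steps": [
    [[0,-0.82,-0.3,0,0,0,-1],[0,-1.48,-0.85,0,0,0,-1],[0,-1.89,-1.61,0,0,0,-1],[0,-1.97,-2.46,0,0,0,-1],[0,-1.72,-3.28,0,0,0,-1],[0,-1.17,-3.94,0,0,0,-1],[0,-0.42,-4.35,0,0,0,-1],[0,0.44,-4.43,0,0,0,-1],[0,1.26,-4.18,0,0,0,-1],[0,1.92,-3.63,0,0,0,-1],[0,2.33,-2.88,0,0,0,-1],[0,2.41,-2.02,0,0,0,-1],[0,2.16,-1.2,0,0,0,-1],[0,1.61,-0.54,0,0,0,-1],[0,0.86,-0.13,0,0,0,-1],[0,0,-0.05,0,0,0,-1],[0,0,-0.05,0,0,0,-1]]
  ]
}}

```text
time_s: 15.8
position: [0.498, -0.1746, 0.0331]
tcp_rot: [[0.167, 0.986, -0.002], [0.986, -0.167, 0.001], [0.0, -0.002, -1.0]]
force: [0.8, -2.4, -1.5]
opening: 0.189
grasp_force: 30.0
```

```bash
python3 - <<'E'
from h import *
import cv2
o=np.array([.5933,.0095,0]);Y=-.168
S=bot.camera_model('scene');im=bot.capture('scene');c=bot.read_state();print(c['time_s'],c['position'],c['force'])
cv2.imwrite('pics/r1.png',cv2.resize(im[185:260,232:332],(800,600),interpolation=cv2.INTER_CUBIC))
E
```

```text
15.85 [ 0.49795409 -0.17457074  0.03310639] [-0.17735949 -1.70418611 -1.26916182]
```

View pics/r1.png

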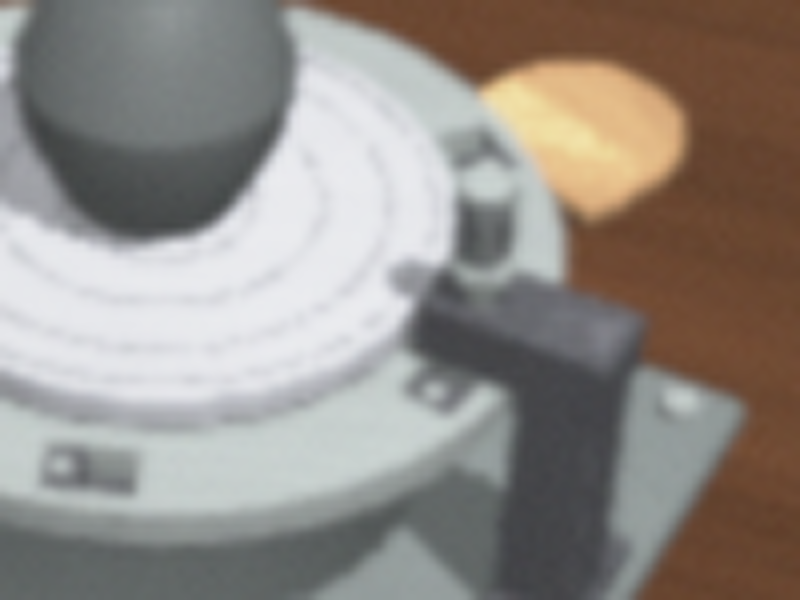

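>>> {"name": "apply_moves", "arguments": {
  "steps": [
    [[0,-0.82,-0.25,0,0,0,-1],[0,-1.48,-0.8,0,0,0,-1],[0,-1.89,-1.56,0,0,0,-1],[0,-1.97,-2.41,0,0,0,-1],[0,-1.9,-2.83,0,0,0,-1],[0,-1.72,-3.23,0,0,0,-1],[0,-1.48,-3.58,0,0,0,-1],[0,-1.17,-3.89,0,0,0,-1],[0,-1.17,-3.89,0,0,0,-1],[0,-1.17,-3.89,0,0,0,-1]]
  ]
}}

```text
time_s: 17.1
position: [0.4889, -0.1731, 0.0727]
tcp_rot: [[0.167, 0.986, 0.002], [0.986, -0.167, -0.001], [-0.0, 0.002, -1.0]]
force: [6.3, -1.9, -7.4]
opening: 0.192
grasp_force: 30.0
```

```bash
cat > m.py <<'E'
from h import *
import cv2
R0=cv2.imread('pics/p_scene.png')
def st():
    s=bot.read_state();im=bot.capture('scene')
    import os
    if not os.path.exists('ref.png'): cv2.imwrite('ref.png',im)
    ref=cv2.imread('ref.png')
    # pin head template at orig ~ (293,212): rows 203..219, cols 287..299
    t=ref[202:217,286:299]; w=im[197:227,281:304]
    r=cv2.matchTemplate(cv2.resize(w,None,fx=6,fy=6,interpolation=cv2.INTER_CUBIC),cv2.resize(t,None,fx=6,fy=6,interpolation=cv2.INTER_CUBIC),cv2.TM_CCOEFF_NORMED)
    _,v,_,l=cv2.minMaxLoc(r)
    P=s['position'];F=s['force']
    bx=.986*(P[0]-.5933)-.167*(P[1]-.0095)+.0605;bz=P[2]-.055
    a=np.arctan2(bx,bz); tang=np.array([.986*np.cos(a),-.167*np.cos(a),-np.sin(a)]);rad=np.array([.986*np.sin(a),-.167*np.sin(a),np.cos(a)])
    print('t',s['time_s'],'a',round(a%6.2832,3),'r',round(np.hypot(bx,bz)*1e3,1),'resist',round(-F@tang,2),'rad',round(F@rad,2),'pin shift px',l[0]/6-5,l[1]/6-5,round(v,2))
E
python3 -c "from m import *;st()"
```

```text
t 17.1 a 5.688 r 21.4 resist -1.29 rad -9.81 pin shift px 0.0 0.0 1.0
```

>>> {"name": "apply_moves", "arguments": {
  "steps": [
    [[0,0.2,0.1,0,0,0,-1],[0,0.35,0.0,0,0,0,-1],[0,0.51,-0.09,0,0,0,-1],[0,0.7,-0.18,0,0,0,-1],[0,0.9,-0.26,0,0,0,-1],[0,0.9,-0.26,0,0,0,-1]]
  ]
}}

```text
time_s: 17.9
position: [0.4942, -0.1739, 0.0754]
tcp_rot: [[0.166, 0.986, -0.005], [0.986, -0.166, 0.001], [0.0, -0.005, -1.0]]
force: [-3.2, -3.9, 2.5]
opening: 0.196
grasp_force: 30.0
```

```bash
python3 -c "from m import *;st()"
```

```text
t 17.9 a 5.973 r 21.4 resist 1.65 rad 3.11 pin shift px 0.0 0.0 1.0
```

>>> {"name": "apply_moves", "arguments": {
  "steps": [
    [[0,0.1,-0.05,0,0,0,-1],[0,0.21,-0.08,0,0,0,-1],[0,0.32,-0.11,0,0,0,-1],[0,0.43,-0.13,0,0,0,-1],[0,0.54,-0.15,0,0,0,-1],[0,0.65,-0.15,0,0,0,-1],[0,0.65,-0.15,0,0,0,-1]]
  ]
}}

```text
time_s: 18.82
position: [0.5033, -0.1754, 0.0767]
tcp_rot: [[0.167, 0.986, 0.0], [0.986, -0.167, -0.0], [-0.0, 0.0, -1.0]]
force: [-1.9, -3.9, 0.7]
opening: 0.193
grasp_force: 30.0
```

```bash
python3 -c "from m import *;st()"
```

```text
t 18.825 a 0.121 r 21.9 resist 1.28 rad 0.59 pin shift px 0.16666666666666696 0.666666666666667 0.94
```

>>> {"name": "apply_moves", "arguments": {
  "steps": [
    [[0,0.05,0.0,0,0,0,-1],[0,0.1,0.02,0,0,0,-1],[0,0.15,0.03,0,0,0,-1],[0,0.2,0.04,0,0,0,-1],[0,0.2,0.04,0,0,0,-1]]
  ]
}}

```text
time_s: 19.5
position: [0.5052, -0.1757, 0.0764]
tcp_rot: [[0.167, 0.986, 0.001], [0.986, -0.167, -0.0], [-0.0, 0.001, -1.0]]
force: [-2.0, -1.7, 0.9]
opening: 0.192
grasp_force: 30.0
```

```bash
python3 -c "from m import *;st()"
```

```text
t 19.5 a 0.212 r 21.9 resist 1.8 rad 0.58 pin shift px 0.16666666666666696 0.666666666666667 0.94
```

>>> {"name": "apply_moves", "arguments": {
  "steps": [
    [[0,0.05,0.01,0,0,0,-1],[0,0.1,0.03,0,0,0,-1],[0,0.15,0.04,0,0,0,-1],[0,0.2,0.06,0,0,0,-1],[0,0.2,0.06,0,0,0,-1]]
  ]
}}

```text
time_s: 20.18
position: [0.5074, -0.1761, 0.0759]
tcp_rot: [[0.167, 0.986, 0.001], [0.986, -0.167, -0.0], [-0.0, 0.001, -1.0]]
force: [-0.0, -2.1, 3.6]
opening: 0.191
grasp_force: 30.0
```

```bash
python3 -c "from m import *;st()"
```

```text
t 20.175 a 0.315 r 22.0 resist 0.78 rad 3.51 pin shift px 0.16666666666666696 0.666666666666667 0.94
```

>>> {"name": "apply_moves", "arguments": {
  "steps": [
    [[0,0.08,0.02,0,0,0,-1],[0,0.15,0.04,0,0,0,-1],[0,0.23,0.07,0,0,0,-1],[0,0.3,0.1,0,0,0,-1],[0,0.3,0.1,0,0,0,-1]]
  ]
}}

```text
time_s: 20.85
position: [0.5104, -0.1766, 0.0748]
tcp_rot: [[0.167, 0.986, 0.001], [0.986, -0.167, -0.0], [-0.0, 0.001, -1.0]]
force: [0.3, -0.7, 4.5]
opening: 0.193
grasp_force: 30.0
```

```bash
python3 -c "from m import *;st()"
```

```text
t 20.85 a 0.462 r 22.1 resist 1.59 rad 4.19 pin shift px 0.16666666666666696 0.666666666666667 0.93
```

>>> {"name": "apply_moves", "arguments": {
  "steps": [
    [[0,0.08,0.02,0,0,0,-1],[0,0.15,0.06,0,0,0,-1],[0,0.22,0.1,0,0,0,-1],[0,0.3,0.14,0,0,0,-1],[0,0.3,0.14,0,0,0,-1]]
  ]
}}

```text
time_s: 21.52
position: [0.5132, -0.1771, 0.0733]
tcp_rot: [[0.167, 0.986, 0.001], [0.986, -0.167, -0.0], [-0.0, 0.001, -1.0]]
force: [1.7, 0.1, 3.8]
opening: 0.191
grasp_force: 30.0
```

```bash
python3 -c "from m import *;st()"
```

```text
t 21.525 a 0.604 r 22.3 resist 0.76 rad 4.06 pin shift px 0.16666666666666696 0.666666666666667 0.93
```

```bash
python3 - <<'E'
from h import *
import cv2
im=bot.capture('scene');ref=cv2.imread('ref.png')
z=lambda r:cv2.resize(r,(400,300),interpolation=cv2.INTER_CUBIC)
D=bot.capture('side');w=bot.capture('wrist')
f=lambda i:z(i[195:240,265:325])
cv2.imwrite('pics/last.png',np.vstack([np.hstack([f(ref),f(im)]),np.hstack([z(im[185:260,232:332]),z(D[125:185,235:315])])]))
E
```

```text
(no output)
```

View pics/last.png

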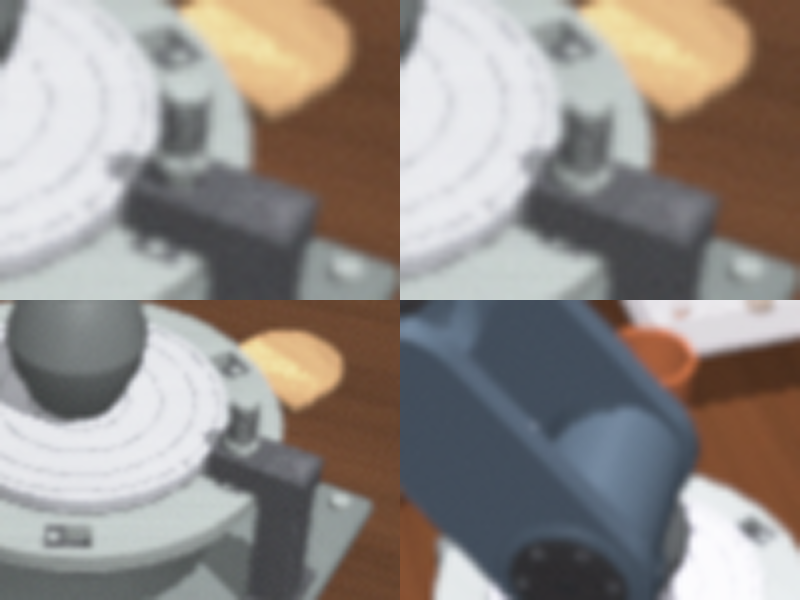

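```bash
python3 - <<'E'
from h import *
import cv2
S=bot.camera_model('scene')
b=np.array([.6115,.116,0])
for tip in(.1,.09):print(tip,[proj(S,b+[0,0,tip+h])[0].round(1).tolist() for h in(.032,.037,.067)])
im=bot.capture('scene');ref=cv2.imread('ref.png')
for i in(ref,im):print(i[203:230,290:296].mean(axis=(1,2)).round().astype(int).tolist())
E
```

```text
0.1 [[292.7, 217.8], [292.8, 216.1], [293.9, 205.9]]
0.09 [[292.3, 221.1], [292.5, 219.5], [293.5, 209.4]]
[155, 162, 181, 199, 203, 201, 186, 146, 115, 104, 101, 99, 98, 101, 110, 138, 162, 145, 118, 106, 108, 104, 95, 84, 74, 70, 69]
[171, 184, 194, 196, 196, 198, 198, 191, 170, 136, 112, 102, 100, 101, 99, 101, 108, 125, 149, 154, 136, 113, 97, 84, 74, 70, 69]
```

>>> {"name": "apply_moves", "arguments": {
  "steps": [
    [[0,0.06,0.03,0,0,0,-1],[0,0.12,0.08,0,0,0,-1],[0,0.18,0.12,0,0,0,-1],[0,0.18,0.12,0,0,0,-1]]
  ]
}}

```text
time_s: 22.28
position: [0.5148, -0.1774, 0.0722]
tcp_rot: [[0.167, 0.986, 0.0], [0.986, -0.167, -0.0], [-0.0, 0.0, -1.0]]
force: [2.6, -0.1, 4.6]
opening: 0.195
grasp_force: 30.0
```

```bash
cat >> m.py <<'E'
def pr():
    im=bot.capture('scene');print(im[203:227,290:296].mean(axis=(1,2)).round().astype(int).tolist())
E
python3 -c "from m import *;st();pr()"
```

```text
t 22.275 a 0.694 r 22.3 resist 0.95 rad 5.15 pin shift px 0.16666666666666696 0.666666666666667 0.93
[170, 183, 193, 196, 196, 198, 198, 193, 172, 138, 111, 100, 97, 101, 103, 103, 110, 128, 151, 155, 137, 113, 97, 84]
```

>>> {"name": "apply_moves", "arguments": {
  "steps": [
    [[0,0.07,0.03,0,0,0,-1],[0,0.14,0.07,0,0,0,-1],[0,0.21,0.13,0,0,0,-1],[0,0.27,0.19,0,0,0,-1],[0,0.27,0.19,0,0,0,-1]]
  ]
}}

```text
time_s: 23.0
position: [0.5172, -0.1778, 0.07]
tcp_rot: [[0.167, 0.986, -0.0], [0.986, -0.167, 0.0], [0.0, -0.0, -1.0]]
force: [2.1, -0.5, 2.0]
opening: 0.189
grasp_force: 30.0
```

```bash
python3 -c "from m import *;st()"
```

```text
t 23.0 a 0.841 r 22.5 resist 0.07 rad 2.95 pin shift px 0.16666666666666696 0.833333333333333 0.92
```

>>> {"name": "apply_moves", "arguments": {
  "steps": [
    [[0,0.05,0.06,0,0,0,-1],[0,0.1,0.12,0,0,0,-1],[0,0.15,0.18,0,0,0,-1],[0,0.2,0.25,0,0,0,-1],[0,0.2,0.25,0,0,0,-1]]
  ]
}}

```text
time_s: 23.68
position: [0.5192, -0.1781, 0.0676]
tcp_rot: [[0.167, 0.986, -0.0], [0.986, -0.167, 0.0], [0.0, -0.0, -1.0]]
force: [1.6, -0.7, 2.7]
opening: 0.193
grasp_force: 30.0
```

```bash
python3 -c "from m import *;st()"
```

```text
t 23.675 a 0.98 r 22.6 resist 1.29 rad 2.85 pin shift px 0.0 0.833333333333333 0.92
```

a=19.83 rad, no stiffening yet; continue.

>>> {"name": "apply_moves", "arguments": {
  "steps": [
    [[0,0.04,0.07,0,0,0,-1],[0,0.08,0.14,0,0,0,-1],[0,0.12,0.21,0,0,0,-1],[0,0.15,0.29,0,0,0,-1],[0,0.15,0.29,0,0,0,-1]]
  ]
}}

```text
time_s: 24.35
position: [0.5209, -0.1784, 0.0648]
tcp_rot: [[0.167, 0.986, 0.0], [0.986, -0.167, -0.0], [0.0, 0.0, -1.0]]
force: [1.5, 0.0, 3.1]
opening: 0.19
grasp_force: 30.0
```

```bash
python3 -c "from m import *;st()"
```

```text
t 24.35 a 1.125 r 22.7 resist 2.2 rad 2.68 pin shift px 0.0 0.833333333333333 0.92
```

>>> {"name": "apply_moves", "arguments": {
  "steps": [
    [[0,0.03,0.05,0,0,0,-1],[0,0.05,0.11,0,0,0,-1],[0,0.07,0.17,0,0,0,-1],[0,0.07,0.17,0,0,0,-1]]
  ]
}}

```text
time_s: 24.9
position: [0.5217, -0.1785, 0.0632]
tcp_rot: [[0.167, 0.986, 0.0], [0.986, -0.167, -0.0], [-0.0, 0.0, -1.0]]
force: [2.7, 0.3, 3.6]
opening: 0.193
grasp_force: 30.0
```

```bash
python3 -c "from m import *;st()"
```

```text
t 24.9 a 1.204 r 22.8 resist 2.46 rad 3.73 pin shift px 0.0 0.833333333333333 0.91
```

>>> {"name": "apply_moves", "arguments": {
  "steps": [
    [[0,0.02,0.06,0,0,0,-1],[0,0.04,0.12,0,0,0,-1],[0,0.05,0.18,0,0,0,-1],[0,0.05,0.18,0,0,0,-1]]
  ]
}}

```text
time_s: 25.45
position: [0.5223, -0.1787, 0.0614]
tcp_rot: [[0.167, 0.986, 0.001], [0.986, -0.167, -0.0], [-0.0, 0.001, -1.0]]
force: [2.3, -0.2, 4.2]
opening: 0.193
grasp_force: 30.0
```

```bash
python3 -c "from m import *;st()"
```

```text
t 25.45 a 1.285 r 22.8 resist 3.39 rad 3.42 pin shift px 0.0 0.833333333333333 0.91
```

>>> {"name": "apply_moves", "arguments": {
  "steps": [
    [[0,0.01,0.05,0,0,0,-1],[0,0.02,0.11,0,0,0,-1],[0,0.02,0.11,0,0,0,-1]]
  ]
}}

```text
time_s: 25.88
position: [0.5226, -0.1787, 0.0604]
tcp_rot: [[0.167, 0.986, 0.001], [0.986, -0.167, -0.0], [-0.0, 0.001, -1.0]]
force: [2.0, 0.5, 6.0]
opening: 0.195
grasp_force: 30.0
```

```bash
python3 -c "from m import *;st();st();pr()"
```

```text
t 25.875 a 1.331 r 22.9 resist 5.33 rad 3.29 pin shift px 0.0 1.0 0.9
t 25.925 a 1.332 r 22.8 resist 4.52 rad 3.96 pin shift px 0.0 1.0 0.9
[184, 194, 196, 197, 197, 199, 201, 200, 186, 151, 120, 106, 102, 99, 99, 101, 105, 124, 154, 160, 140, 114, 97, 84]
```

```bash
python3 -c "
from m import *
F=[]
for i in range(12): bot.capture('side');s=bot.read_state();F.append(s['force'])
print(np.mean(F,0),np.std(F,0),s['position'],s['time_s'])"
```

```text
[2.86024131 0.85432911 4.84397499] [0.26946538 0.36996102 0.49874774] [ 0.52255821 -0.17870183  0.06038281] 26.625
```

>>> {"name": "apply_moves", "arguments": {
  "steps": [
    [[0,0.01,0.03,0,0,0,-1],[0,0.01,0.05,0,0,0,-1],[0,0.01,0.05,0,0,0,-1],[0,0.01,0.05,0,0,0,-1]]
  ]
}}

```text
time_s: 27.12
position: [0.5227, -0.1787, 0.06]
tcp_rot: [[0.167, 0.986, 0.001], [0.986, -0.167, -0.0], [-0.0, 0.001, -1.0]]
force: [2.8, 0.6, 5.4]
opening: 0.188
grasp_force: 30.0
```

```bash
cat >> m.py <<'E'
def av(n=10):
    F=[]
    for i in range(n): bot.capture('side');s=bot.read_state();F.append(s['force'])
    P=s['position'];bx=.986*(P[0]-.5933)-.167*(P[1]-.0095)+.0605;a=np.arctan2(bx,P[2]-.055)
    print(a,-np.mean(F,0)@[.986*np.cos(a),-.167*np.cos(a),-np.sin(a)],np.mean(F,0),P,s['time_s'])
E
python3 -c "from m import *;av()"
```

```text
1.3516334081768073 4.904050831429657 [2.58338844 0.85061146 5.55996041] [ 0.52268006 -0.17870059  0.05996672] 27.625
```

>>> {"name": "apply_moves", "arguments": {
  "steps": [
    [[0,0,0,0,0,0,0.3],[0,0,0,0,0,0,0.4],[0,0,0,0,0,0,0.6],[0,0,0,0,0,0,0.6],[0,0,-2,0,0,0,0.6],[0,0,-6,0,0,0,0.6],[0,0,-11,0,0,0,0.6],[-3,0,-14,0,0,0,0.6],[-5,0,-16,0,0,0,0.6],[-5,0,-16,0,0,0,0.6],[-5,0,-16,0,0,0,0.6],[-5,0,-16,0,0,0,0.6]]
  ]
}}

```text
time_s: 29.12
position: [0.5131, -0.2265, 0.2183]
tcp_rot: [[0.167, 0.986, -0.003], [0.986, -0.167, 0.002], [0.002, -0.003, -1.0]]
force: [-0.3, 0.5, 0.0]
opening: 0.8
grasp_force: 0.0
```

```bash
python3 - <<'E'
from m import *
pr()
# handle position in wrist view: dark blob check
s=bot.read_state();print(s['time_s'],s['position'],s['force'])
c=bot.camera_model('wrist');im=bot.capture('wrist');o=np.array([.5933,.0095,0])
for a in(1.0,1.2,1.35,1.5):print(a,proj(c,Rz(-.168)@[-.06+.022*np.sin(a),-.195,.065+.022*np.cos(a)]+o)[0].round(1))
S=bot.camera_model('scene');im=bot.capture('scene').mean(2)
for a in(1.0,1.2,1.35,1.5):
    q=[proj(S,Rz(-.168)@[-.06+.022*np.sin(a),-.195+d,.065+.022*np.cos(a)]+o)[0] for d in np.linspace(-.02,.03,8)]
    print(a,q[3].round(1))
x,y=q[3].round().astype(int);print(im[y-10:y+8,x].round().astype(int).tolist(),y-10)
E
```

```text
[180, 193, 195, 196, 197, 200, 201, 198, 183, 148, 116, 102, 99, 98, 98, 100, 103, 123, 153, 160, 142, 115, 97, 84]
29.175 [ 0.51324116 -0.22666971  0.21841009] [-0.11416156  0.03440929  0.39937377]
1.0 [253.9 133.9]
1.2 [255.8 133.7]
1.35 [256.8 133.5]
1.5 [257.2 133.4]
1.0 [198.3 187.4]
1.2 [198.  188.9]
1.35 [197.9 190. ]
1.5 [197.8 191.1]
[73, 73, 73, 72, 64, 54, 47, 43, 41, 38, 40, 53, 69, 76, 76, 76, 73, 74] 181
```

```bash
python3 -c "
from rig import bot
print(bot.hand_in())"
```

```text
the job is handed in; nothing more can be done
None
```

I handed the job in at about 29 s of the 72 s allowed; no verdict came back. By image and force readings, the pin is down in the slot with its collar on the bush. I stopped winding when the crank stiffened, with an estimated 18–21 N on the pin, and the arm is clear.

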